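Slide a spacer along the fence into its corner pocket and close the keeper

ROBOT

A 6-joint arm with a two-finger parallel gripper is mounted at the origin on a cart in front of the work surface, level with it; the furniture and walls round the work are solid. World frame = base frame: x ahead of the robot, y to its left, z up, the work surface at z = 0. Lengths are in m, angles in rad, forces in N, time in s.
With the tool pointing down it reaches from about 0.35 to 0.725 m from the base axis. Payload 6 kg.
Tool frame: the origin (TCP) lies between the finger pads; the fingertips stand 22 mm ahead of it and the grasp point (between the pads) lies 3 mm ahead of it (robot.tip_extent is the distance from the TCP to the fingertips, in m); z points along the fingers, y is the line along which they close (so a half turn about z gives the same grasp; the last joint's range is limited). The gripper opens to 85 mm and grips with 20 to 120 N. Pads are 22 mm wide; open, the fingers measure 114 mm over their backs; the gripper's body (76 mm by 85 mm) begins 54 mm behind the grasp point. The pads swing forward as they close: fully open they stand 13 mm farther back than shut.
Start: joints at [1.657, 0.04, 0.085, 0, -1.615, -0.334], TCP at [0.147, 0.582, 0.253] pointing down, gripper open.
Joint ranges: [-2.56, 2.56], [-1.29, 2.01], [-1.08, 1.49], [-3.29, 1.98], [-2.81, -0.18], [-2.99, 2.99]. Speed limits (rad/s): [2.57, 2.57, 3.01, 3.14, 3.14, 3.14].

INTERFACE

Orientations are given as a unit quaternion [x, y, z, w].
In Python, from bench import robot gives the robot as it stands. The module is installed in compiled form; this text tells all that it offers.
- The arm moves only by the tool carry_out, never from a script. Its arguments are lists of equal length, an entry for each row: "slide": the shift along the tool's x, y, z normalised to -1 to 1, where 1 is 400 mm, a list of three; "yaw": the turn about the tool's z normalised to -1 to 1, where 1 is 180 degrees. In form: {"slide": [[x, y, z], ...], "yaw": [yaw, ...]}. A call has 1 to 5 rows; each row is the pose to reach, as a shift and turn from the pose commanded when the call began, along the tool's axes at that moment, turning the shorter way round; what a row does not reach only later rows make up. A row lasts 1/8 s, in which the tool goes at most 62.5 mm and 10.7 degrees, less where a joint would pass 70% of its speed; a pose out of reach is approached as far as the arm can. A call with a number of a shift or a turn outside -1 to 1 is refused whole. A call with a gripper value outside its range is refused whole. "claw" is the opening, from 0 (shut) to 1 (fully open), set as the call begins (left out, the last holds). The fingers move at their own pace and stop on an object; "squeeze" is the grip in N (left out, the last holds). Time passes only in rows, so rows that repeat a pose let the fingers close. It gives the time, the measured TCP pose, the force, the opening and the grip force at its end, in the units of the state.
- robot.state(): the state, without advancing time (a new reading comes with each control period).
- robot.camera(name): name is "side" or "top"; returns (picture, depth): 400x640x3 uint8, red, green, blue; 400x640 float32, m along the optical axis (not along the pixel's ray), 0 where there is no reading.
- robot.camera_model(name): a dict with "vfov" (degrees; the focal length in pixels is half the picture's height over the tangent of half this angle, whatever the lens; pixels are square), "cx", "cy" (the principal point, pixels), "R" (3x3) and "t" (3): a world point X has camera coordinates R X + t. Camera axes: x right, y down, z forward; pixel columns grow to the right and rows downward; lengths in m; the calibration is good to about 2 mm. A picture is of the moment at which its call begins. camera_model takes no time and is no camera call.
- robot.hand_in(): hands the job in; it is judged then, once.
The state is a dict: "time": time; "qpos": joint angles; "qd": joint speeds; "joint_torque": joint torques, N m; "tcp_pos": TCP position; "eef_rot": TCP orientation; "ft_force": force on the tool from outside, world axes, zero at the start; "wrist_torque": the same for the moment, N m; "gripper_width": opening from 0.0 (shut) to 1.0 (fully open); "grip_force": force on a finger pad.
Only numpy, scipy, OpenCV 4.12 (cv2) and the standard library are available. Lean on these libraries where they do the work, as an engineer would, in place of code of your own. Each camera call takes 0.05 s, during which the arm holds its last target. There are 200 camera calls.

TASK

Using only the fingertips, without picking anything up, push the small aluminium spacer block on the plywood jig sideways until it lies flat against the long fence, then slide it along the fence fully home into the corner pocket, against the end stop. Then push the steel keeper's upright post round until the keeper lies squarely across the top of the seated block, and take the hand away. Do not lift or tip the block, and leave the round disc on the jig and the pot and wedge beside it alone.

Things in the scene. Friction and masses are not known exactly. Their poses are not given: they have to be found in the camera images.
- jig: Plywood jig fixed to the worktop, base 140 (x) x 240 (y) x 15 mm; origin at the centre of its underside, z up. Coordinates called jig below are mm in its frame. Upper face at jig z=15. Fence, end stop and front guide on it enclose a corner pocket 43 mm wide at the -y end, open towards +y.
- spacer: Loose aluminium spacer block, 40 (x) x 50 (y) x 22 (z) mm, about 0.12 kg, two small dark holes on top; origin at the centre of its underside. Lies on the jig's upper face, turned up to 26 degrees from square. Home, its long side lies along the fence with 3 mm play to the guide, and its end sticks 3 mm out past the guide's nose.
- fence (a point): Middle of the top inner edge of the long fence (rail): jig x=45, y=0, z=33. The fence is 20 thick, its inner face is at jig x=45 for all y from -120 to 120. The end stop's inner face is at jig y=-105, from x=-22 to 45, top at z=33.
- guide (a point): Top of the front guide block at the keeper's pivot: jig x=-10, y=-80, z=40. The guide spans jig x from -22 to 2 and y from -105 to -70, and ends in a rounded nose of radius 12 reaching y=-58.
- seat (a point): Point on the jig's upper face where the spacer's origin lies when it is fully home: jig x=+25, y=-80, z=15 mm; axes as the jig's.
- keeper (a joint): Angle (rad) of the steel keeper, a flat turn-button 14 mm wide at jig z=42 to 48, 5 mm above the spacer's top, pivoting on the guide about the vertical. 0: open, points to jig -y; grows anticlockwise from above; pi/2 (its stop): points to jig +x, square across the pocket. Starts at 0 to 0.45, turns with about 1 N at the post, stays where left.
- keeper_post (a point): Top centre of the keeper's upright round post, 10 mm in diameter, 40 mm from the pivot, from z=48 to z=76 mm in the jig frame. Pushed sideways to turn the keeper.
- disc: Loose round aluminium disc spacer, 36 mm in diameter, 12 mm thick, lying near the front edge of the jig; origin at the centre of its underside. To be left alone.
- pot: Small terracotta pot, 64 mm in diameter, 62 mm high, on the worktop to the right of the jig; origin at the centre of its underside. To be left alone.
- wedge: Hardwood wedge, 94 x 58 x 24 mm, on the worktop to the right of the jig; origin at the centre of its underside. To be left alone.

How it is judged:
By the outcome, as a careful person would: the job done as asked, in the order asked, and still so for the second after the job is handed in, with the robot touching nothing.
It also fails if it takes over 56 s, if anything falls off the work surface, if the arm or the gripper's body presses on something with over 40 N, if the wrist force passes 120 N, or if a joint passes its speed limit or range.

## Working session

There is one attempt and no reset: what is moved stays moved. The work goes in short steps, Python scripts to look and compute and a tool call to move; the robot and the scene stay as the last step left them, time stands still between calls to the robot, and variables do not carry over. Pictures are saved under pics/ and viewed, at most 10 in all, crops included, and the job is handed in when it is done.

Besides the shell and the picture viewer there is one more tool, called after "Call:" as name(argument=value, ...), one argument or row to a line, values as JSON. carry_out: Moves the arm, as the interface text tells. Scaled input: -1 to 1 covers 400 mm each way for a shift and 180 degrees each way for a turn. Its arguments: {"type":"object","properties":{"slide":{"type":"array","items":{"type":"array","items":{"type":"number","minimum":-1,"maximum":1}}},"yaw":{"type":"array","items":{"type":"number","minimum":-1,"maximum":1}},"claw":{"type":"number"},"squeeze":{"type":"number"}},"required":["slide","yaw"]}

```bash
mkdir -p pics; cat > h.py <<'E'
import numpy as np, cv2
from bench import robot
def cam(n):
    im,d=robot.camera(n); m=robot.camera_model(n)
    f=200/np.tan(np.radians(m['vfov'])/2)
    return im,d,m,f
def world(u,v,z,m,f):  # depth arrays or scalars
    c=np.stack([(u-m['cx'])/f*z,(v-m['cy'])/f*z,z],-1)
    return (c-np.array(m['t']))@np.array(m['R'])
def ray(u,v,zw,m,f):
    R=np.array(m['R']);C=-R.T@np.array(m['t']);d=R.T@np.array([(u-m['cx'])/f,(v-m['cy'])/f,1])
    return C+d*(zw-C[2])/d[2]
def proj(X,m,f):
    c=np.array(m['R'])@X+np.array(m['t']);return c[0]/c[2]*f+m['cx'],c[1]/c[2]*f+m['cy']
E
python3 - <<'E'
from h import *
for n in('side','top'):
    im,d,m,f=cam(n); cv2.imwrite(f'pics/{n}0.png',im[:,:,::-1]); np.savez(n+'0.npz',im=im,d=d)
    print(n,m,f)
print(robot.state(),robot.tip_extent)
E
```

```text
side {'vfov': 49.539590009427606, 'cx': 321.6430371323329, 'cy': 198.0036314818663, 'R': array([[-0.94679818, -0.32181554,  0.00282213],
       [-0.15590418,  0.45097158, -0.87881655],
       [ 0.28154412, -0.83250189, -0.47715146]]), 't': array([0.56572822, 0.09090008, 0.81867976])} 433.43961052437106
top {'vfov': 44.230416547229765, 'cx': 320.96150127676736, 'cy': 201.0737638759337, 'R': array([[ 0.00436176, -0.99996576,  0.00703296],
       [-0.99915105, -0.00464611, -0.040934  ],
       [ 0.04096527, -0.00684844, -0.9991371 ]]), 't': array([0.08788446, 0.53777712, 1.01795528])} 492.1657960823552
{'time': 0.1, 'qpos': array([ 1.65670758e+00,  4.07993701e-02,  8.39096208e-02, -3.92736453e-04,
       -1.61549915e+00, -3.33728263e-01]), 'qd': array([0.000149  , 0.00059067, 0.00134018, 0.00132558, 0.00074125,
       0.00038957]), 'joint_torque': array([-5.08672689e-03, -3.69345474e+01,  3.48282731e+01,  6.95194155e+00,
       -4.64161509e-03, -4.82795627e-06]), 'tcp_pos': array([0.14702357, 0.58144477, 0.25235418]), 'eef_rot': array([ 9.92333890e-01, -1.23583085e-01, -2.60234336e-05,  8.19681750e-04]), 'ft_force': array([-1.39953326,  0.09354131, -1.40442201]), 'wrist_torque': array([ 0.00663606, -0.03213641,  0.04250102]), 'grip_force': 0.0, 'gripper_width': 0.999126917799605} 0.022
```

View pics/top0.png

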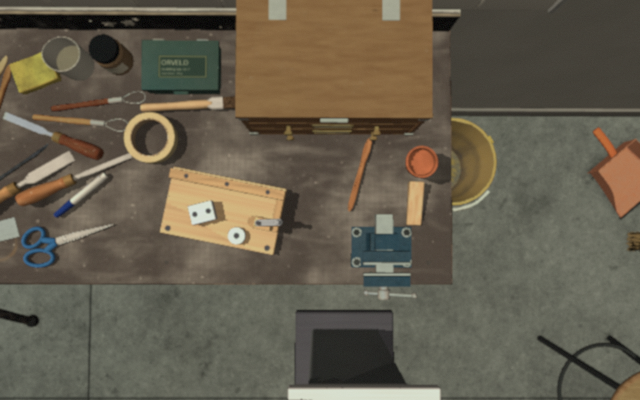

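View pics/side0.png

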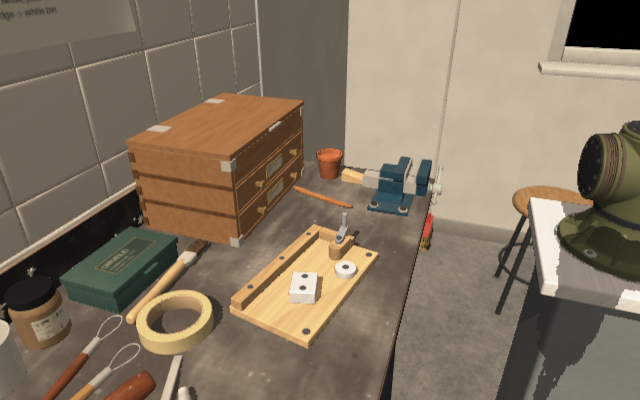

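```bash
cat > loc.py <<'E'
from h import *
def clouds(n,im,d):
    m=robot.camera_model(n); f=200/np.tan(np.radians(m['vfov'])/2)
    v,u=np.mgrid[:400,:640]; return world(u,v,d,m,f)
E
python3 - <<'E'
from h import *; from loc import *
for n in('top','side'):
    z=np.load(n+'0.npz'); W=clouds(n,z['im'],z['d']); 
    ok=(z['d']>0)&(W[...,0]>.3)&(W[...,0]<.7)&(W[...,1]>.1)&(W[...,1]<.5)
    for lo,hi in((.009,.02),(.009,.045),(.024,.0305),(.029,.037),(.0355,.044),(.044,.085)):
        P=W[ok&(W[...,2]>lo)&(W[...,2]<hi)]
        if len(P)<5: print(lo,hi,len(P));continue
        mk=np.zeros((800,800),np.uint8); ij=((P[:,:2]-[.3,.1])*2000).astype(int); mk[ij[:,0],ij[:,1]]=255
        mk=cv2.morphologyEx(mk,cv2.MORPH_CLOSE,np.ones((7,7)))
        for c in sorted(cv2.findContours(mk,0,2)[0],key=cv2.contourArea)[-4:]:
            r=cv2.minAreaRect(c)
            if cv2.contourArea(c)>60: print(n,lo,hi,'cy,cx',np.round(np.array(r[0])/2000+[.1,.3],4),np.round(np.array(r[1])/2,1),round(r[2],1))
im=np.load('top0.npz')['im'][160:260,155:295]
cv2.imwrite('pics/topc.png',cv2.resize(im,None,fx=5.6,fy=5.6,interpolation=2)[:,:,::-1])
im=np.load('side0.npz')['im'][200:350,225:385]
cv2.imwrite('pics/sidec.png',cv2.resize(im,None,fx=4,fy=4,interpolation=2)[:,:,::-1])
E
```

```text
top 0.009 0.02 cy,cx [0.2879 0.5839] [228.    4.3] 11.1
top 0.009 0.02 cy,cx [0.2975 0.5041] [240.3 115.1] 11.1
top 0.009 0.045 cy,cx [0.1571 0.6643] [9.8 8.8] 4.8
top 0.009 0.045 cy,cx [0.2037 0.679 ] [ 6.  74.5] 90.0
top 0.009 0.045 cy,cx [0.4472 0.657 ] [ 85.  104.5] 90.0
top 0.009 0.045 cy,cx [0.2949 0.5162] [240.7 139.8] 11.1
top 0.024 0.0305 cy,cx [0.4902 0.6682] [10.5 10.5] 90.0
top 0.024 0.0305 cy,cx [0.4528 0.6216] [36.4 14.4] 14.7
top 0.024 0.0305 cy,cx [0.4117 0.692 ] [26.5 12.8] 51.3
top 0.024 0.0305 cy,cx [0.2646 0.4649] [33.7 34.7] 47.3
top 0.029 0.037 cy,cx [0.3519 0.5076] [22.1 12.3] 67.9
top 0.029 0.037 cy,cx [0.3328 0.523 ] [19.8 18.7] 69.4
top 0.029 0.037 cy,cx [0.1878 0.4794] [15.1 13.2] 7.1
top 0.029 0.037 cy,cx [0.2881 0.5512] [240.4  58.7] 11.2
top 0.0355 0.044 cy,cx [0.1571 0.6643] [9.8 8.8] 4.8
top 0.0355 0.044 cy,cx [0.2149 0.4902] [47.9 24.1] 10.8
top 0.0355 0.044 cy,cx [0.3341 0.5115] [39.5 49.8] 77.0
top 0.044 0.085 cy,cx [0.2015 0.68  ] [ 4. 80.] 90.0
top 0.044 0.085 cy,cx [0.1267 0.6781] [53.5  3.6] 1.0
top 0.044 0.085 cy,cx [0.1977 0.4921] [13.7 54.6] 
[... 545 characters left out ...]
04] [34.3 80. ] 6.6
side 0.024 0.0305 cy,cx [0.2657 0.4663] [33.3 34.8] 73.3
side 0.024 0.0305 cy,cx [0.4723 0.6535] [97.5 46.1] 62.2
side 0.029 0.037 cy,cx [0.3173 0.5069] [ 9.7 19.1] 46.7
side 0.029 0.037 cy,cx [0.3306 0.5243] [19.8 30.3] 78.2
side 0.029 0.037 cy,cx [0.3424 0.5107] [39.9 35.7] 78.5
side 0.029 0.037 cy,cx [0.286  0.5641] [242.8  55. ] 16.6
side 0.0355 0.044 cy,cx [0.1586 0.6636] [11.   7.1] 45.0
side 0.0355 0.044 cy,cx [0.2212 0.6895] [20.  38.5] 90.0
side 0.0355 0.044 cy,cx [0.2176 0.4925] [48.1 25.1] 10.7
side 0.0355 0.044 cy,cx [0.3356 0.5135] [39.7 51.5] 76.0
side 0.044 0.085 cy,cx [0.2009 0.4934] [14.2 49.4] 86.5
side 0.044 0.085 cy,cx [0.1717 0.6883] [143.6  20.5] 0.8
```

View pics/topc.png

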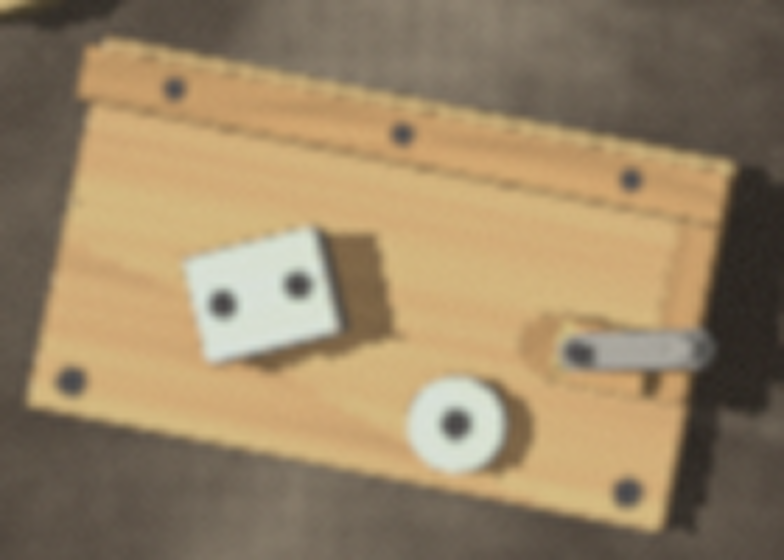

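View pics/sidec.png

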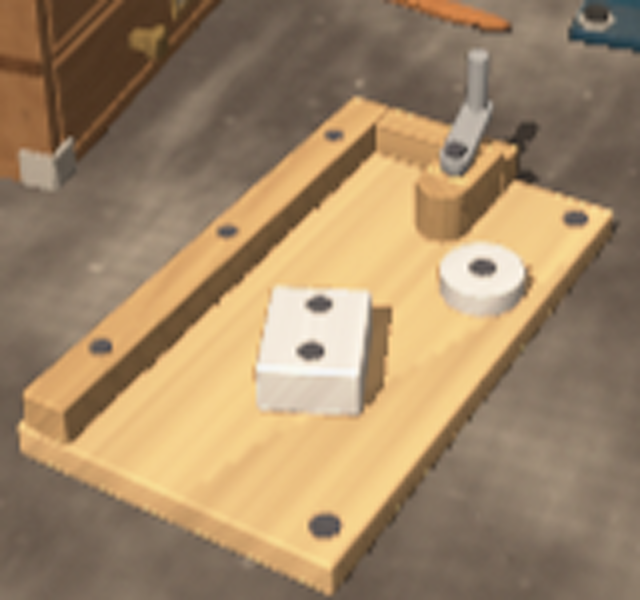

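The top crop shows the block's centre at about (263,293), turned about 24° from the jig, and the disc at (457,424). The keeper's pivot is at (578,352) and its post at (700,348), roughly 12° open. The fence runs along the upper edge. The side crop agrees.

```bash
cat > go.py <<'E'
from h import *; import sys
from scipy.spatial.transform import Rotation as Ro
J=Ro.from_euler('z',-11.1,degrees=True).as_matrix(); O=np.array([.517,.295,0])
def now():
    s=robot.state(); T=Ro.from_quat(s['eef_rot']).as_matrix(); p=J.T@(np.array(s['tcp_pos'])-O)*1000
    X=J.T@T; return s,T,p,np.degrees(np.arctan2(X[1,0],X[0,0]))
if __name__=='__main__':
    s,T,p,a=now(); print('t',s['time'],'jig',p.round(1),'yaw',round(a,1),'F',(J.T@s['ft_force']).round(1),'w',round(s['gripper_width'],2))
    for g in sys.argv[1:]:
        x=np.array(eval(g)); d=T.T@J@(x[:3]-p)/400; print(g,d.round(4),'yaw',round(-(x[3]-a)/180,4))
E
python3 go.py -66,42,140,0
```

```text
t 0.1 jig [-418.2  209.9  252.4] yaw -3.1 F [-1.4 -0.2 -1.4] w 1.0
-66,42,140,0 [0.9019 0.371  0.2816] yaw -0.0172
```

Call:
carry_out(
  slide=[
    [0.2,0.08,0.05],
    [0.35,0.15,0.1],
    [0.5,0.21,0.15],
    [0.65,0.27,0.2],
    [0.8,0.33,0.25],
  ],
  yaw=[-0.017,-0.017,-0.017,-0.017,-0.017],
  claw=0,
)

```text
time: 0.72
tcp_pos: [0.3891, 0.4007, 0.1666]
eef_rot: [0.995, -0.097, -0.0, 0.0]
ft_force: [0.3, 0.9, 0.8]
gripper_width: -0.002
grip_force: 0.0
```

```bash
python3 go.py -66,42,41,0
```

```text
t 0.725 jig [-145.9   79.1  166.6] yaw -0.0 F [0.2 0.9 0.8] w -0.0
-66,42,41,0 [0.1997 0.0928 0.314 ] yaw -0.0001
```

Call:
carry_out(
  slide=[
    [0.1,0.046,0.12],
    [0.1,0.046,0.2],
    [0.1,0.046,0.2],
    [0.1,0.046,0.2],
  ],
  yaw=[0,0,0,0],
)

```text
time: 1.23
tcp_pos: [0.424, 0.3772, 0.0891]
eef_rot: [0.995, -0.097, 0.001, -0.001]
ft_force: [0.4, -0.7, 0.1]
gripper_width: -0.002
grip_force: 0.0
```

```bash
python3 - <<'E'
from h import *
im,d,m,f=cam('side'); cv2.imwrite('pics/s1.png',cv2.resize(im[180:350,225:425],None,fx=3,fy=3,interpolation=2)[:,:,::-1])
E
python3 go.py -66,42,41,0
```

```text
t 1.275 jig [-107.2   63.2   89.7] yaw 0.0 F [ 0.4 -0.5  1.5] w 0.0
-66,42,41,0 [0.1027 0.0533 0.1217] yaw 0.0002
```

View pics/s1.png

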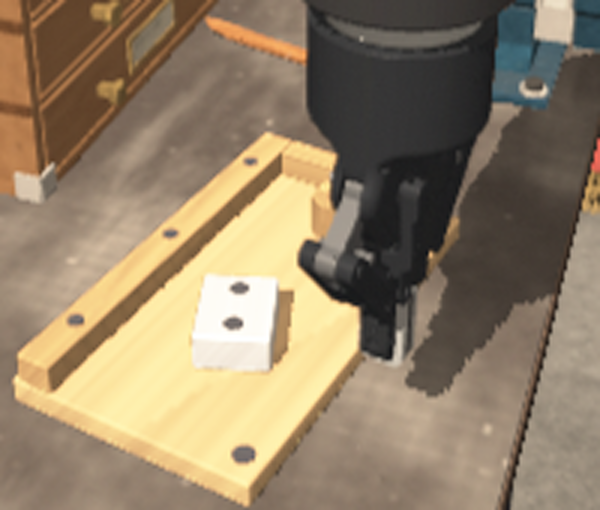

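The hand is shut just beside the jig, with the fingertips at about (385,355). The block at (235,320) is undisturbed. I'll lower next, then push.

Call:
carry_out(
  slide=[
    [0.095,0.05,0.0],
    [0.1,0.052,0.08],
    [0.1,0.052,0.121],
    [0.1,0.052,0.121],
  ],
  yaw=[0,0,0,0],
)

```text
time: 1.78
tcp_pos: [0.4585, 0.3487, 0.0392]
eef_rot: [0.995, -0.096, 0.0, 0.0]
ft_force: [0.2, -0.4, 0.9]
gripper_width: -0.0
grip_force: 0.0
```

```bash
python3 go.py -12,42,41,0
```

```text
t 1.775 jig [-67.7  41.5  39.2] yaw 0.0 F [ 0.3 -0.4  0.9] w -0.0
-12,42,41,0 [ 0.1393 -0.0012 -0.0044] yaw 0.0002
```

Call:
carry_out(
  slide=[
    [0.025,0,-0.005],
    [0.05,0,-0.005],
    [0.07,0,-0.005],
    [0.09,0,-0.005],
    [0.11,0,-0.005],
  ],
  yaw=[0,0,0,0,0],
)

```text
time: 2.4
tcp_pos: [0.5026, 0.3397, 0.041]
eef_rot: [0.995, -0.097, -0.0, 0.0]
ft_force: [-1.9, 0.3, 1.5]
gripper_width: 0.0
grip_force: 0.6
```

```bash
python3 - <<'E'
from h import *; from loc import *; from go import *
for n in('top','side'):
    im,d,m,f=cam(n); W=(clouds(n,im,d)-O)@J*1000; g=im.astype(int)
    k=(g.max(-1)-g.min(-1)<35)&(g.min(-1)>130)&(abs(W[...,2]-37)<4)&(W[...,0]>-60)&(W[...,0]<60)&(abs(W[...,1])<110)
    if k.sum()>9: print(n,k.sum(),W[k][:,:2].min(0),W[k][:,:2].max(0),cv2.minAreaRect(W[k][:,:2].astype(np.float32)))
E
python3 go.py -8,42,41,0
```

```text
top 354 [-10.28495689   5.56930505] [31.17852481 57.80219889] ((9.197620391845703, 32.26632308959961), (38.81792068481445, 49.626617431640625), 7.703789710998535)
side 214 [-32.56852163  36.64756263] [29.86384967 60.77076969] ((0.6044139862060547, 53.460975646972656), (22.821456909179688, 63.51694869995117), 79.88017272949219)
t 2.5 jig [-22.5  40.8  40.9] yaw -0.1 F [ 0.6 -0.2 -0.2] w 0.0
-8,42,41,0 [ 0.0361 -0.003  -0.0003] yaw -0.0005
```

Call:
carry_out(
  slide=[
    [0.012,0,0],
    [0.024,0,0],
    [0.034,0,0],
    [0.04,0,0],
    [0.045,0,0],
  ],
  yaw=[0,0,0,0,0],
)

```text
time: 3.12
tcp_pos: [0.5198, 0.3362, 0.041]
eef_rot: [0.995, -0.097, -0.0, 0.0]
ft_force: [-0.5, 0.0, -0.4]
gripper_width: 0.0
grip_force: 0.3
```

```bash
cat > blk.py <<'E'
from loc import *; from go import *
n='top'; im,d,m,f=cam(n); W=(clouds(n,im,d)-O)@J*1000; g=im.astype(int)
k=(g.max(-1)-g.min(-1)<35)&(g.min(-1)>130)&(abs(W[...,2]-37)<4)&(W[...,0]>-60)&(W[...,0]<60)&(abs(W[...,1])<120)
print(k.sum(),W[k][:,:2].min(0),W[k][:,:2].max(0),cv2.minAreaRect(W[k][:,:2].astype(np.float32)))
E
python3 blk.py;python3 go.py -6,42,41,0
```

```text
323 [7.20061601 3.52563279] [44.79257865 52.52801305] ((25.43447494506836, 28.55698585510254), (49.32063293457031, 36.25358581542969), 86.52486419677734)
t 3.175 jig [-5.1 41.  41. ] yaw -0.0 F [-0.5 -1.   0.2] w 0.0
-6,42,41,0 [-0.0023 -0.0026 -0.0001] yaw -0.0002
```

Call:
carry_out(
  slide=[
    [0.004,0,0],
    [0.008,0,0],
    [0.01,0,0],
  ],
  yaw=[0,0,0],
)

```text
time: 3.55
tcp_pos: [0.5204, 0.3359, 0.0409]
eef_rot: [0.995, -0.097, -0.003, 0.001]
ft_force: [-19.8, 1.4, 10.5]
gripper_width: 0.001
grip_force: 9.9
```

```bash
python3 blk.py;python3 go.py -20,42,41,0
```

```text
331 [7.63404912 2.98197723] [44.38697508 52.79213377] ((26.069631576538086, 28.35645294189453), (49.34142303466797, 36.4903564453125), 87.41941833496094)
t 3.6 jig [-4.5 40.8 40.9] yaw 0.0 F [-17.2  -2.5   8.9] w 0.01
-20,42,41,0 [-0.0387 -0.003   0.    ] yaw 0.0
```

Call:
carry_out(
  slide=[
    [-0.03,0,0],
    [-0.06,-0.03,-0.03],
    [-0.04,-0.1,-0.09],
    [0.04,-0.105,-0.09],
    [0.084,-0.105,-0.09],
  ],
  yaw=[0,0,0,0,0],
)

```text
time: 4.22
tcp_pos: [0.5658, 0.3714, 0.0784]
eef_rot: [0.995, -0.097, 0.001, -0.001]
ft_force: [-0.2, 0.2, -1.0]
gripper_width: 0.001
grip_force: 0.0
```

Call:
carry_out(
  slide=[
    [0,0,0.0],
    [0,0,0.06],
    [0,0,0.09],
    [0,0,0.09],
  ],
  yaw=[0,0,0,0],
)

```text
time: 4.72
tcp_pos: [0.5639, 0.3701, 0.0402]
eef_rot: [0.995, -0.097, -0.001, 0.001]
ft_force: [-1.7, -0.0, 0.1]
gripper_width: -0.001
grip_force: 0.0
```

```bash
python3 blk.py;python3 go.py 30,68,41,0 30,-40,41,0
```

```text
183 [-33.84715574 -36.94095686] [39.91804834 53.41683972] ((9.104443550109863, -1.03253173828125), (101.42344665527344, 47.4373779296875), 64.96257019042969)
t 4.775 jig [32.  83.2 41.3] yaw -0.0 F [0.2 0.  0.6] w -0.0
30,68,41,0 [-0.0051  0.0379  0.0007] yaw -0.0
30,-40,41,0 [-0.005   0.3079  0.0008] yaw -0.0
```

Call:
carry_out(
  slide=[
    [-0.003,0.03,0],
    [-0.003,0.06,0],
    [-0.003,0.085,0],
    [-0.003,0.11,0],
    [-0.003,0.135,0],
  ],
  yaw=[0,0,0,0,0],
)

```text
time: 5.4
tcp_pos: [0.5532, 0.3178, 0.042]
eef_rot: [0.995, -0.097, 0.001, -0.001]
ft_force: [-0.9, 5.8, 3.6]
gripper_width: -0.003
grip_force: 2.4
```

Call:
carry_out(
  slide=[
    [0,0.025,0],
    [0,0.05,0],
    [0,0.075,0],
    [0,0.1,0],
    [0,0.12,0],
  ],
  yaw=[0,0,0,0,0],
)

```text
time: 6.02
tcp_pos: [0.5439, 0.2708, 0.042]
eef_rot: [0.995, -0.097, 0.001, -0.001]
ft_force: [-2.5, 6.9, 2.8]
gripper_width: 0.001
grip_force: 2.6
```

```bash
python3 - <<'E'
from h import *
im,d,m,f=cam('side'); a=im[190:350,225:425]
im,d,m,f=cam('top'); b=im[160:260,155:295]
cv2.imwrite('pics/s2.png',np.hstack([cv2.resize(a,(400,320),interpolation=2),cv2.resize(b,(400,320),interpolation=2)])[:,:,::-1])
E
python3 go.py 30,-40,41,0
```

```text
t 6.125 jig [ 31.3 -19.6  41.7] yaw -0.1 F [-0.9  1.4  0.4] w 0.0
30,-40,41,0 [-0.0032  0.051   0.0016] yaw -0.0003
```

View pics/s2.png

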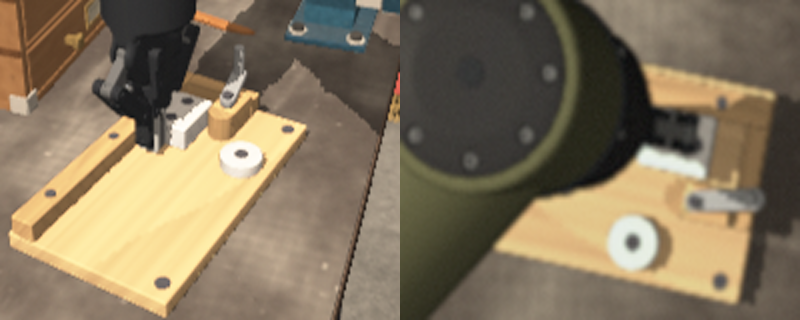

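The block is entering the pocket between the fence and the nose (left about (185,125), right about (690,165)). The disc and keeper haven't moved.

Call:
carry_out(
  slide=[
    [0,0.012,0],
    [0,0.024,0],
    [0,0.036,0],
    [0,0.045,0],
    [0,0.05,0],
  ],
  yaw=[0,0,0,0,0],
)

```text
time: 6.75
tcp_pos: [0.5397, 0.2501, 0.0406]
eef_rot: [0.995, -0.097, -0.0, 0.0]
ft_force: [-0.1, 0.9, 0.4]
gripper_width: 0.004
grip_force: 0.6
```

```bash
python3 go.py 30,-40,41,0
```

```text
t 6.75 jig [ 30.9 -39.7  40.6] yaw -0.1 F [-0.2  0.9  0.4] w 0.0
30,-40,41,0 [-0.0023  0.0008 -0.001 ] yaw -0.0003
```

Keep advancing in small steps until the stop is felt.

Call:
carry_out(
  slide=[
    [0,0.004,0],
    [0,0.008,0],
    [0,0.01,0],
  ],
  yaw=[0,0,0],
)

```text
time: 7.12
tcp_pos: [0.5393, 0.2483, 0.0412]
eef_rot: [0.995, -0.097, 0.0, -0.001]
ft_force: [-1.2, 7.4, -0.3]
gripper_width: 0.003
grip_force: 3.8
```

```bash
python3 go.py; python3 - <<'E'
from h import *
im,d,m,f=cam('top'); cv2.imwrite('pics/t3.png',cv2.resize(im[175:250,220:300],None,fx=7,fy=7,interpolation=2)[:,:,::-1])
E
```

```text
t 7.125 jig [ 30.8 -41.6  41.2] yaw -0.0 F [-2.7  7.1 -0.3] w 0.0
```

Call:
carry_out(
  slide=[
    [0,0.004,0],
    [0,0.008,0],
    [0,0.008,0],
  ],
  yaw=[0,0,0],
)

```text
time: 7.55
tcp_pos: [0.5393, 0.2479, 0.0422]
eef_rot: [0.995, -0.096, 0.002, -0.004]
ft_force: [0.8, 14.4, 0.7]
gripper_width: -0.002
grip_force: 7.2
```

```bash
python3 go.py
```

```text
t 7.55 jig [ 31.  -41.9  42.2] yaw 0.1 F [-2.  14.3  0.7] w -0.0
```

Call:
carry_out(
  slide=[
    [0,-0.03,0],
    [0,-0.08,0],
    [-0.1,-0.2,-0.1],
    [-0.2,-0.3,-0.2],
    [-0.2,-0.35,-0.22],
  ],
  yaw=[0,0,0,0,0],
)

```text
time: 8.18
tcp_pos: [0.4863, 0.3991, 0.1314]
eef_rot: [0.995, -0.096, 0.001, -0.001]
ft_force: [-0.0, -0.6, -0.5]
gripper_width: -0.001
grip_force: 0.0
```

```bash
python3 blk.py; python3 go.py; python3 - <<'E'
from h import *; from loc import *; from go import *
im,d,m,f=cam('top'); np.savez('t4.npz',im=im,d=d)
c=cv2.resize(im[175:250,220:300],None,fx=7,fy=7,interpolation=2)[:,:,::-1].copy()
def P(p): u,v=proj(O+J@(np.array(p)/1000),m,f); return int((u-220+.5)*7),int((v-175+.5)*7)
for p in((45,-105,33),(2,-70,40),(-10,-80,48),(45,-55,37),(5,-55,37),(65,-120,33),(-70,-120,15)): cv2.circle(c,P(p),4,(0,0,255),1)
cv2.imwrite('pics/t4.png',c)
for n in('top','side'):
    if n=='side': im,d,m,f=cam(n)
    W=(clouds(n,im,d)-O)@J*1000; k=(W[...,2]>62)&(W[...,2]<80)&(abs(W[...,0])<50)&(W[...,1]<-60)&(W[...,1]>-140)
    print(n,k.sum(),W[k].mean(0),np.median(W[k],0))
    k=(W[...,2]>46)&(W[...,2]<52)&(abs(W[...,0])<50)&(W[...,1]<-60)&(W[...,1]>-140); print(cv2.minAreaRect(W[k][:,:2].astype(np.float32)))
E
```

```text
420 [   0.61728722 -104.32642575] [ 44.8878612  -55.25734785] ((22.786474227905273, -79.68319702148438), (49.1726188659668, 43.30043029785156), 88.10928344726562)
t 8.225 jig [-50.4  99.3 133.1] yaw 0.2 F [-0.8 -0.4  2. ] w 0.0
top 20 [  -0.53880014 -118.85648491   74.8208009 ] [  -0.54439775 -118.69890015   74.65792438]
((-5.803300857543945, -99.26121520996094), (13.308908462524414, 52.73808288574219), 15.440545082092285)
side 45 [  -0.83684543 -115.73874499   70.44540086] [  -0.90927064 -115.20880904   70.82809239]
((-4.691961765289307, -96.80213928222656), (13.834009170532227, 52.661895751953125), 13.541792869567871)
```

View pics/t4.png

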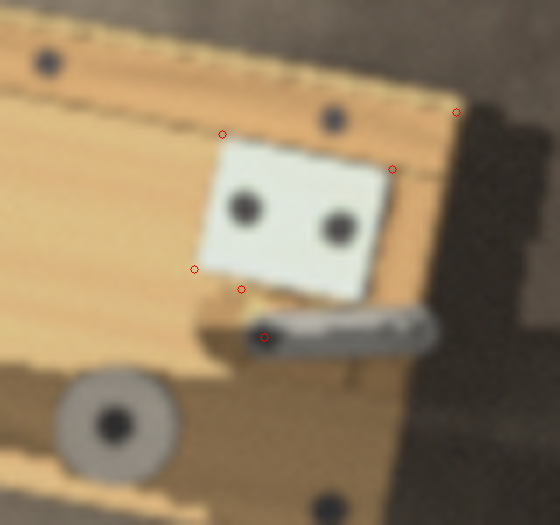

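Fully in: the block's corners at about (222,140) and (392,168) lie along the fence and against the stop. I'll check its squareness more exactly.

```bash
cat > sq.py <<'E'
from go import *; from loc import *
def meas(n,rep=3):
    g=np.mean([robot.camera(n)[0].astype(float) for _ in range(rep)],0); m=robot.camera_model(n); f=200/np.tan(np.radians(m['vfov'])/2)
    b=g.min(-1).astype(np.float32)
    pj=lambda p:proj(O+J@(np.array(p)/1000),m,f)
    def line(a0,a1,nrm,z,L=6):   # edge points along jig segment, search along nrm
        out=[]
        for t in np.linspace(0,1,25):
            c=np.array(a0)+t*(np.array(a1)-a0); s=np.arange(-L,L+.01,.25)
            uv=np.array([pj((*(c+k*np.array(nrm)),z)) for k in s],np.float32)
            v=cv2.remap(b,uv[:,:1],uv[:,1:],cv2.INTER_LINEAR).ravel(); gr=np.abs(np.gradient(v))**2
            gr[gr<gr.max()*.3]=0; out.append(c+nrm*np.array((gr*s).sum()/gr.sum()))
        return np.array(out)
    for nm,a0,a1,nr,z,ax in(('inner side',(5,-98),(5,-62),(1,0),37,1),('fence side',(45,-98),(45,-62),(1,0),37,1),('end',(12,-55),(38,-55),(0,1),37,0),('stop end',(12,-105),(38,-105),(0,1),37,0),('fence free',(45,-40),(45,20),(1,0),33,1),('fence outer',(65,-110),(65,110),(1,0),33,1)):
        p=line(a0,a1,nr,z); q=np.polyfit(p[:,ax],p[:,1-ax],1); r=p[:,1-ax]-np.polyval(q,p[:,ax])
        k=abs(r)<1.5*np.median(abs(r))+.1; q=np.polyfit(p[k,ax],p[k,1-ax],1); print(n,nm,'rot',round(np.degrees(np.arctan(q[0]))*(-1 if ax else 1),2),'pos',round(np.mean(p[k,1-ax]),2),'res',round(r[k].std(),2))
meas('top'); meas('side')
E
python3 sq.py
```

```text
top inner side rot -1.06 pos 5.22 res 0.18
top fence side rot -0.32 pos 44.25 res 0.18
top end rot -0.81 pos -55.52 res 0.46
top stop end rot -1.25 pos -104.24 res 0.24
top fence free rot 0.39 pos 43.76 res 0.26
top fence outer rot 0.14 pos 69.04 res 0.46
side inner side rot -2.11 pos 5.3 res 0.3
side fence side rot -4.06 pos 44.76 res 2.59
side end rot -11.74 pos -55.72 res 1.24
side stop end rot 5.58 pos -103.94 res 0.79
side fence free rot -1.09 pos 46.29 res 0.41
side fence outer rot -0.55 pos 66.23 res 1.85
```

The block is within about 0.7 mm of the seat and square to about 1°, which is as fine as I can measure. Next is the keeper.

```bash
python3 go.py -20,-140,130,45
```

```text
t 8.625 jig [-48.5  92.9 128.2] yaw -0.1 F [-0.1 -0.8  0.5] w 0.0
-20,-140,130,45 [ 0.0722  0.5822 -0.0038] yaw -0.2506
```

Call:
carry_out(
  slide=[
    [0.0,0.12,-0.03],
    [0.02,0.24,-0.03],
    [0.03,0.36,-0.03],
    [0.05,0.48,-0.03],
    [0.07,0.582,-0.02],
  ],
  yaw=[-0.05,-0.1,-0.15,-0.2,-0.25],
)

```text
time: 9.25
tcp_pos: [0.4695, 0.1606, 0.1373]
eef_rot: [0.956, 0.293, 0.0, 0.0]
ft_force: [0.3, -0.2, 0.3]
gripper_width: 0.002
grip_force: 0.0
```

Call:
carry_out(
  slide=[
    [0,0,0],
    [0,0,0],
  ],
  yaw=[0,0],
)

```text
time: 9.5
tcp_pos: [0.4697, 0.1624, 0.1371]
eef_rot: [0.957, 0.29, 0.0, 0.0]
ft_force: [-0.1, -0.1, -1.1]
gripper_width: 0.001
grip_force: 0.0
```

```bash
python3 go.py -20,-138,78,45
```

```text
t 9.5 jig [ -20.9 -139.2  137.1] yaw 44.8 F [-0.  -0.1 -1.1] w 0.0
-20,-138,78,45 [ 0.0036 -0.0006  0.1477] yaw -0.0009
```

Call:
carry_out(
  slide=[
    [0,0,0.1],
    [0,0,0.148],
    [0,0,0.148],
  ],
  yaw=[0,0,0],
)

```text
time: 9.88
tcp_pos: [0.4688, 0.1628, 0.0762]
eef_rot: [0.957, 0.291, -0.002, 0.001]
ft_force: [0.8, -0.9, 0.1]
gripper_width: 0.003
grip_force: 0.0
```

```bash
python3 - <<'E'
from go import *
s,T,p,a=now(); print(p,a,s['ft_force'])
for th in(14,20,30,40,50,60,70,80,86,90,94):
    t=np.radians(th); P=np.array([-10+40*np.sin(t)-11.3,-80-40*np.cos(t)-11.3,78]); print(th,(T.T@J@(P-p)/400).round(4))
E
```

```text
[ -21.85598244 -138.99491816   76.17075889] 44.966588252847636 [ 0.81620913 -0.8877364   0.06758789]
14 [ 0.0338  0.0024 -0.0047]
20 [ 0.043   0.0073 -0.0047]
30 [ 0.0594  0.0132 -0.0048]
40 [ 0.0766  0.0162 -0.0048]
50 [ 0.094   0.0162 -0.0049]
60 [ 0.1112  0.0132 -0.005 ]
70 [ 0.1275  0.0072 -0.005 ]
80 [ 0.1426 -0.0015 -0.0051]
86 [ 0.1509 -0.0079 -0.0051]
90 [ 0.156  -0.0127 -0.0051]
94 [ 0.1607 -0.0178 -0.0052]
```

Call:
carry_out(
  slide=[
    [0.02,0.002,-0.004],
    [0.034,0.004,-0.005],
    [0.05,0.01,-0.005],
    [0.064,0.014,-0.005],
    [0.077,0.016,-0.005],
  ],
  yaw=[0,0,0,0,0],
)

```text
time: 10.5
tcp_pos: [0.4992, 0.1745, 0.0798]
eef_rot: [0.957, 0.291, -0.0, 0.0]
ft_force: [-0.6, -1.7, 0.9]
gripper_width: 0.001
grip_force: 0.9
```

Call:
carry_out(
  slide=[
    [0.014,0,0],
    [0.028,-0.001,0],
    [0.042,-0.005,0],
    [0.054,-0.01,0],
    [0.064,-0.016,0],
  ],
  yaw=[0,0,0,0,0],
)

```text
time: 11.12
tcp_pos: [0.5166, 0.1946, 0.0798]
eef_rot: [0.957, 0.291, 0.0, -0.0]
ft_force: [-0.5, -1.4, -0.2]
gripper_width: 0.002
grip_force: 0.6
```

```bash
python3 - <<'E'
from h import *
im,d,m,f=cam('side'); a=im[190:310,265:415]
cv2.imwrite('pics/s5.png',cv2.resize(a,None,fx=4,fy=4,interpolation=2)[:,:,::-1])
E
python3 go.py 18.7,-91.3,78,45
```

```text
t 11.175 jig [ 19.  -98.2  79.8] yaw 45.0 F [ 0.  -0.6 -0.6] w -0.0
18.7,-91.3,78,45 [ 0.0117 -0.0128  0.0046] yaw -0.0001
```

View pics/s5.png

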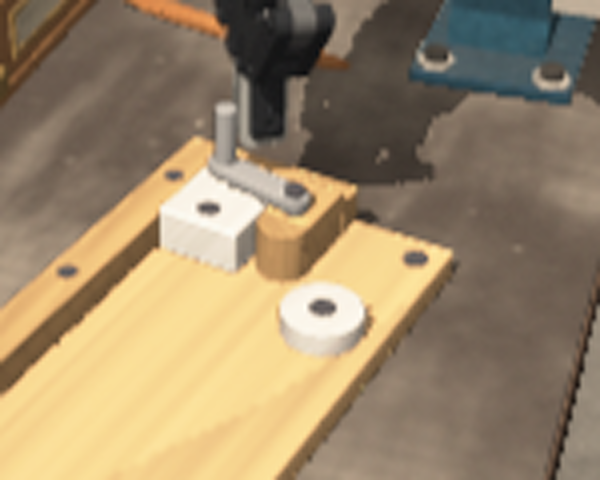

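The keeper is well round over the block: post at (226,130), pivot at (297,190). I'll continue towards jig +y until the stop is felt.

Call:
carry_out(
  slide=[
    [0.005,-0.005,0],
    [0.009,-0.009,0],
    [0.012,-0.012,0],
    [0.014,-0.014,0],
  ],
  yaw=[0,0,0,0],
)

```text
time: 11.68
tcp_pos: [0.518, 0.202, 0.0799]
eef_rot: [0.957, 0.291, 0.0, 0.0]
ft_force: [-1.0, -0.7, 0.5]
gripper_width: -0.0
grip_force: 0.5
```

```bash
python3 go.py 18.7,-91.3,78,45
```

```text
t 11.675 jig [ 18.9 -91.1  79.9] yaw 45.0 F [-0.9 -0.8  0.5] w -0.0
18.7,-91.3,78,45 [-0.0008  0.      0.0048] yaw -0.0002
```

Call:
carry_out(
  slide=[
    [0.003,-0.003,0],
    [0.005,-0.005,0],
    [0.007,-0.007,0],
    [0.007,-0.007,0],
  ],
  yaw=[0,0,0,0],
)

```text
time: 12.18
tcp_pos: [0.5182, 0.2038, 0.0798]
eef_rot: [0.957, 0.291, -0.002, 0.002]
ft_force: [-3.0, -8.9, 3.9]
gripper_width: -0.0
grip_force: 3.8
```

```bash
python3 go.py
```

```text
t 12.175 jig [ 18.8 -89.2  79.8] yaw 44.9 F [-1.2 -9.3  3.9] w -0.0
```

The stop is felt at 9 N. Retreat straight back, then up.

Call:
carry_out(
  slide=[
    [-0.03,0.03,0],
    [-0.07,0.07,0],
    [-0.1,0.1,-0.1],
    [-0.15,0.15,-0.2],
    [-0.25,0.2,-0.3],
  ],
  yaw=[0,0,0,0,0],
)

```text
time: 12.8
tcp_pos: [0.4798, 0.0822, 0.2009]
eef_rot: [0.957, 0.291, 0.0, -0.0]
ft_force: [1.0, -0.1, -0.0]
gripper_width: -0.002
grip_force: 0.0
```

Call:
carry_out(
  slide=[
    [-0.1,0,0],
    [-0.1,0,0],
  ],
  yaw=[0,0],
)

```text
time: 13.05
tcp_pos: [0.4461, 0.0598, 0.2013]
eef_rot: [0.957, 0.291, 0.002, -0.001]
ft_force: [0.3, 0.9, -1.3]
gripper_width: -0.002
grip_force: 0.0
```

```bash
python3 - <<'E'
from h import *; from loc import *; from go import *
ims=[]
for n,sl in(('top',np.s_[160:260,155:295]),('side',np.s_[195:315,255:415])):
    im,d,m,f=cam(n); ims.append(cv2.resize(im[sl],(400,300),interpolation=2))
    W=(clouds(n,im,d)-O)@J*1000; k=(W[...,2]>46)&(W[...,2]<52)&(abs(W[...,0])<60)&(W[...,1]<-50)&(W[...,1]>-140); print(n,cv2.minAreaRect(W[k][:,:2].astype(np.float32)))
    k=(W[...,2]>62)&(W[...,2]<80)&(abs(W[...,0])<60)&(W[...,1]<-50)&(W[...,1]>-110); print(W[k].mean(0))
cv2.imwrite('pics/f6.png',np.hstack(ims)[:,:,::-1])
E
python3 blk.py; python3 go.py
```

```text
top ((9.984302520751953, -79.99266815185547), (53.14000701904297, 13.754636764526367), 0.08706432580947876)
[ 29.65331864 -80.56594967  74.97653593]
side ((12.460958480834961, -79.25394439697266), (15.556965827941895, 55.3017463684082), 89.46437072753906)
[ 29.6349227  -77.58054176  70.64951438]
242 [   5.31517813 -104.61716854] [ 44.90799252 -55.6499735 ] ((25.29839324951172, -80.00761413574219), (48.781558990478516, 39.50722122192383), 89.25967407226562)
t 13.2 jig [ -23.6 -242.9  199.7] yaw 45.0 F [-0.9  0.2  0.3] w -0.0
```

View pics/f6.png

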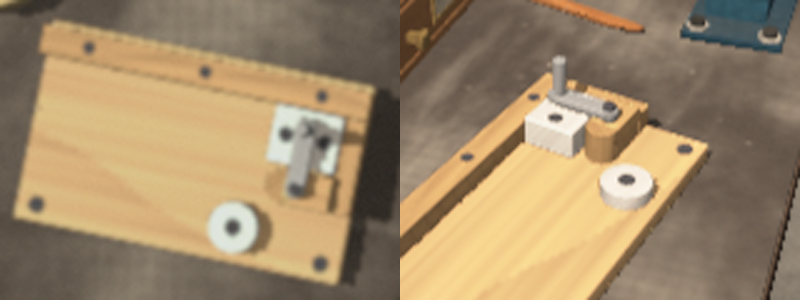

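The block is home at jig (25.3, -80.0) and square. The keeper lies across it at about 90° (top view about (305,150)), the disc is untouched, and the hand is clear.

```bash
python3 -c "from bench import robot; print(robot.hand_in())"
```

```text
the job is handed in; nothing more can be done
None
```

I pushed the spacer flat to the fence and home against the end stop, turned the keeper squarely across it to its stop, moved the hand clear without touching the disc, pot or wedge, and handed in the job at about 13 s.

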